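# Slip the long lighter out of the part-opening media drawer

## Robot

A 6-joint arm with a two-finger parallel gripper is mounted at the origin on the work surface. World frame = base frame: x ahead of the robot, y to its left, z up, the work surface at z = 0. Lengths are in mm, angles in rad, forces in N, time in s.
With the tool pointing down it reaches from about 350 to 975 mm from the base axis. Payload 7.1 kg.
Tool frame: the origin (TCP) lies on the front face of the gripper's body, between the roots of the fingers; the fingertips stand 80 mm ahead of it and the grasp point (between the pads) lies 61 mm ahead of it (env.tips_ahead is the distance from the TCP to the fingertips, in mm); z points along the fingers, y is the line along which they close (so a half turn about z gives the same grasp; the last joint's range is limited). The gripper opens to 88 mm and grips with 3 to 60 N. Pads are 20 mm wide; open, the fingers measure 115 mm over their backs; the gripper's body (75 mm by 178 mm) begins 61 mm behind the grasp point.
Start: joints at [1.186, 0.423, 1.63, -0, 1.089, -0.019], TCP at [223.528, 583.644, 302.675] pointing down, gripper open.
Joint ranges: [-3, 3], [-0.9, 2.11], [0.09, 2.58], [-1.31, 4.45], [0.11, 2.69], [-2.54, 2.54]. Speed limits (rad/s): [2.39, 2.39, 3.01, 3.14, 3.14, 3.14].

## Interface

Orientations are given as a unit quaternion [x, y, z, w].
In Python, from station import env, set_gripper, viewer, workorder gives the robot as it stands. Calls block until the motion is done:
- env.reach(position, orientation): joint-space move of the TCP to a pose.
- env.move_l(position, rot=None, rate=150, f_stop=None): straight line of the TCP; rot=None keeps the orientation; rate is the mean speed in mm/s. With f_stop (N) it stops when the force on the tool has changed by that much, and returns True; else False.
- env.move_joints(angles): joint-space move.
- set_gripper(opening): finger opening in mm; the grip force is fixed at half the most; returns when the fingers have stopped.
- env.hold(seconds).
- env.ik(position, orientation): joint angles nearest the present ones, or None.
- env.read_state(): the state.
- viewer.camera(name): name is "scene" or "top"; returns the picture (384x512x3 uint8, blue, green, red); there is no depth.
- viewer.camera_params(name): a dict with "fx", "fy", "cx", "cy" (pixels), "pose" (4x4, takes a point from camera to world coordinates). Camera axes: x right, y up, looking along -z (the intrinsics and any distortion apply to the point x, -y, -z); pixel columns grow to the right and rows downward; lengths in mm; the calibration is good to about 2 mm. A picture is of the moment at which its call begins. camera_params takes no time and is no camera call.
A pose or a line that the arm cannot do raises env.IKError and nothing moves.
- workorder.sign_off(): hands the job in; it is judged then, once.
The state is a dict: "time_s": time; "qpos": joint angles; "dq": joint speeds; "tau": joint torques, N m; "tool_pos": TCP position; "orientation": TCP orientation; "force": force on the tool from outside, world axes, zero at the start; "wrist_torque": the same for the moment, N m; "width": finger opening in mm; "grip_force": force on a finger pad.
Only numpy, scipy, OpenCV 4.12 (cv2) and the standard library are available. Lean on these libraries where they do the work, as an engineer would, in place of code of your own. Each camera call takes 0.05 s, during which the arm holds its last target. There are 200 camera calls.

## Task

The push latch of the media unit's drawer has popped it ajar: ease the drawer out gently until you feel it come up against its runner stop, and leave it open. The long gas lighter inside reaches back under the unit's top and is longer than the opening, so take it by its orange handle, tip it handle end up and draw it out slantwise without wrenching it against the unit. Finish still holding the lighter motionless in the gripper, about level and a hand's breadth above the unit's top, touching nothing else, with the glass globe, mug, tealight tin and toy car left standing where they are.

Things in the scene. Friction and masses are not known exactly. Their poses are not given: they have to be found in the camera images.
- unit: Dark wenge drawer-and-niche box fixed on the deck, 360 deep x 528 wide x 170 mm high; top board 152 to 170 mm up. Origin: deck level, at the box's front edge (facing the robot), middle of the drawer bay. x into the box (away from the robot), y left, z up. Box: y -400 to +128 mm; drawer bay y -128 to +128; the rest a niche, with a router (75 mm high) on top at x 200 to 340, y -380 to -180.
- drawer (a joint): Travel in m: 0 shut, grows as it slides to the unit's -x. Starts 0.040 to 0.055; hard runner stop at 0.200. Friction 1.5 N, drawer 1.2 kg, stays where left. No handle: pinch or hook its front panel from above. At travel d the panel's inner face is at unit x = -d, so fully open leaves a 200 mm gap to the edge of the unit's top board.
- drawer_lip (a point): Middle of the top edge of the drawer's front panel (panel 18 mm thick in unit x, 252 mm wide, top edge 150 mm above the deck, 20 mm below the unit's top); moves with the drawer. Axes as the unit's.
- drawer_floor (a point): Point on the drawer's inner floor (32 mm above the deck) at the foot of the front panel's inner face, on the centre line; moves with it. Inside the drawer is 325 long x 170 mm wide; above the floor its sides and back stand 70 mm, its front panel 118 mm, and the underside of the unit's top board is 120 mm up. Axes as the unit's.
- lighter: Long-nosed gas lighter, 285 mm, 76 to 124 g, lying flat in the drawer, butt to the front panel (gap 5 to 32 mm), nozzle to the back, within 6 degrees of straight. Orange handle 130 x 28 wide x 22 mm thick (25 wide in its last 36 mm), then a steel nozzle 9 to 15 mm thick. Origin: underside, 90 mm from the butt (centre of mass 5 mm nearer the nozzle); x to the nozzle, z up.
- lighter_grip (a point): Mid-thickness of the handle, 11 mm above the lighter's origin; a good place to grip, across the 28 mm width. Axes as the lighter's.
- lighter_butt (a point): Centre of the butt end of the handle (lighter x = -90 mm).
- globe: Glass globe ornament on a round wooden foot, 64 mm across, 80 mm high, standing on the unit's top board to the right of the drawer. Origin: centre of its underside. Leave alone.
- mug: Teal ceramic mug, 82 mm across, 95 mm high, standing on the deck beside the drawer, its handle at its own +y (reaching about 75 mm from the axis). Origin: centre of its underside. Leave alone.
- tin: Round steel tealight tin, 58 mm across, 30 mm high, on the deck. Origin: centre of its underside. Leave alone.
- car: Wooden toy car with red wheels, 105 x 60 x 51 mm, on the deck. Origin: centre of its underside, x along its length. Leave alone.

How it is judged:
By the outcome, as a careful person would: the job done as asked, in the order asked, and still so for the second after the job is handed in, while the arm keeps its last pose, push and grip.
It also fails if it takes over 61 s, if anything falls off the work surface, if the arm or the gripper's body presses on something with over 40 N, if the wrist force passes 120 N, or if a joint passes its speed limit or range.

## Working session

There is one attempt and no reset: what is moved stays moved. The work goes in short steps, each a Python script; the robot and the scene stay as the last script left them, time stands still between calls to the robot, and variables do not carry over. Pictures are saved under pics/ and viewed, at most 10 in all, crops included, and the job is handed in when it is done.

```bash
ls; mkdir -p pics
python3 - <<'E'
from station import env, viewer
import cv2, numpy as np
np.set_printoptions(precision=3,suppress=True)
for n in("scene","top"):
    cv2.imwrite(f"pics/{n}0.png",viewer.camera(n)); p=viewer.camera_params(n); print(n,p)
s=env.read_state();print(s)
E
```

```text
pics
scene {'fx': 428.71099307902597, 'fy': 428.71099307902597, 'cx': 260.5670837985778, 'cy': 196.45732174569056, 'pose': array([[ -0.424,   0.805,  -0.415, 215.966],
       [ -0.906,  -0.376,   0.195, 199.197],
       [  0.001,   0.459,   0.889, 989.311],
       [  0.   ,   0.   ,   0.   ,   1.   ]])}
top {'fx': 498.9051900021131, 'fy': 498.9051900021131, 'cx': 249.66991812882307, 'cy': 196.84763851563667, 'pose': array([[  -0.012,    0.978,   -0.207,  372.101],
       [  -1.   ,   -0.011,    0.002,   -3.486],
       [  -0.001,    0.207,    0.978, 1385.202],
       [   0.   ,    0.   ,    0.   ,    1.   ]])}
{'time_s': 0.1, 'qpos': array([ 1.186,  0.424,  1.631, -0.   ,  1.089, -0.019]), 'dq': array([-0.   , -0.001, -0.002,  0.   ,  0.002,  0.001]), 'tau': array([  0.   , -54.562, -27.432,   0.065,   0.019,  -0.   ]), 'tool_pos': array([223.39 , 583.296, 301.97 ]), 'orientation': array([ 0.182,  0.983, -0.001, -0.   ]), 'force': array([0.224, 0.218, 0.027]), 'wrist_torque': array([-0.049,  0.003, -0.023]), 'grip_force': 0.0, 'width': 87.74667072281217}
```

View pics/scene0.png

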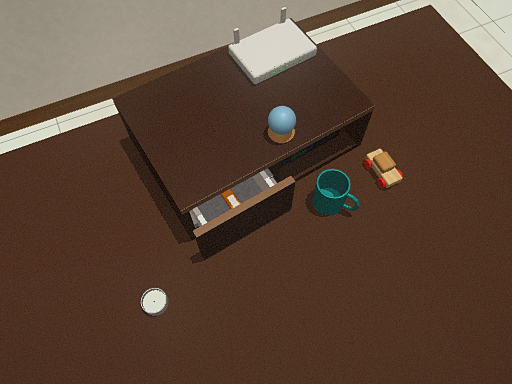

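View pics/top0.png

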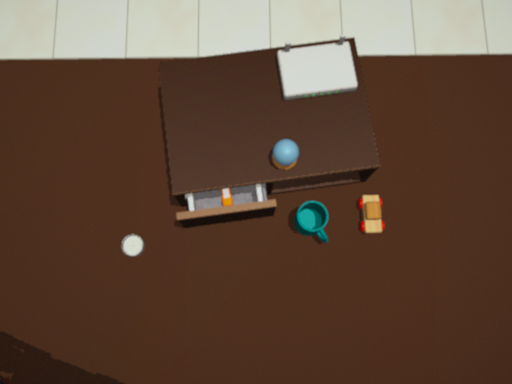

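The scene picture shows the drawer ajar with the orange handle near (233,197), the mug at (333,192) and the tin at (154,301). In the top picture the lip runs from (178,216) to (275,203) and the board's front edge from (173,193) to (377,166). The mug is right of the drawer at (312,216). I'll zoom in to get edges.

```bash
cat > h.py <<'E'
from station import env, viewer, set_gripper, workorder
import cv2, numpy as np
from scipy.spatial.transform import Rotation as R
np.set_printoptions(precision=3,suppress=True)
def ray(n,uv,z):
    p=viewer.camera_params(n); T=p["pose"]
    d=T[:3,:3]@np.array([(uv[0]-p["cx"])/p["fx"],-(uv[1]-p["cy"])/p["fy"],-1]); o=T[:3,3]
    return o+d*(z-o[2])/d[2]
def proj(n,X):
    p=viewer.camera_params(n); T=p["pose"]
    c=T[:3,:3].T@(np.asarray(X)-T[:3,3])
    return np.array([p["cx"]+p["fx"]*c[0]/-c[2],p["cy"]-p["fy"]*c[1]/-c[2]])
def crop(n,fn,x0,y0,w,h,k,g=0.5,im=None):
    im=viewer.camera(n) if im is None else im
    c=cv2.resize(im[y0:y0+h,x0:x0+w],None,fx=k,fy=k,interpolation=cv2.INTER_CUBIC)
    cv2.imwrite(fn,(255*(c/255.)**g).astype(np.uint8)); return im
E
python3 - <<'E'
from h import *
a=crop("top","pics/topz.png",155,140,230,110,3.4,im=cv2.imread("pics/top0.png"))
for nm,uv,z in [("FL",(173,193),170),("FR",(377,166),170),("lipL",(178,216),150),("lipR",(275,203),150)]: print(nm,ray("top",uv,z))
for n in("top","scene"):
    im=cv2.imread(f"pics/{n}0.png"); hsv=cv2.cvtColor(im,cv2.COLOR_BGR2HSV)
    m=cv2.inRange(hsv,(8,200,120),(20,255,255))
    k,l,s,c=cv2.connectedComponentsWithStats(m)
    print(n,[(s[i],c[i]) for i in range(1,k) if s[i,4]>15])
    m=cv2.inRange(hsv,(80,120,60),(96,255,255)); k,l,s,c=cv2.connectedComponentsWithStats(m)
    print("teal",[(s[i],c[i]) for i in range(1,k) if s[i,4]>100])
E
```

```text
FL [641.462 185.682 170.   ]
FR [ 705.185 -327.465  170.   ]
lipL [586.609 175.04  150.   ]
lipR [617.032 -69.196 150.   ]
top [(array([222, 198,  10,   8,  57], dtype=int32), array([226.596, 201.667]))]
teal [(array([296, 201,  32,  41, 753], dtype=int32), array([312.037, 219.301]))]
scene [(array([221, 189,  20,  20, 106], dtype=int32), array([228.585, 196.368]))]
teal [(array([316, 169,  43,  40, 409], dtype=int32), array([334.626, 188.159])), (array([325, 199,  29,  15, 137], dtype=int32), array([337.526, 205.818]))]
```

View pics/topz.png

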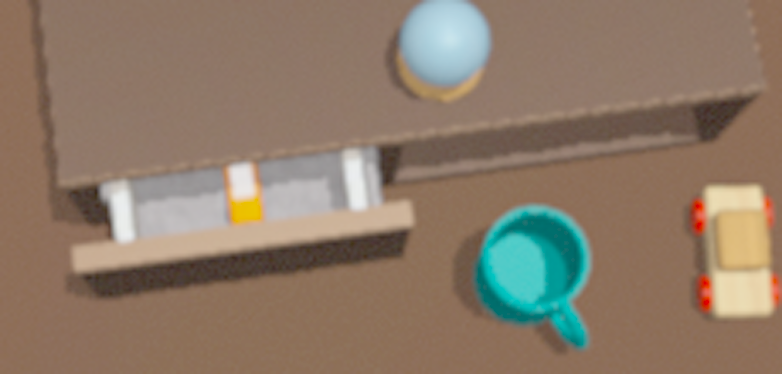

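Run:
```python
from h import *
z=lambda u,v:(155+(u+.5)/3.4-.5,140+(v+.5)/3.4-.5)
P=lambda u,v,h:ray("top",z(u,v),h)
FL=P(60,187,170);FR=P(762,90,170)
iL=P(72,248,150);iR=P(411,203,150);oL=P(74,271,150);oR=P(413,226,150)
print(FL,FR,np.linalg.norm(FL-FR)); print(iL,iR,np.linalg.norm(iL-iR),oL,oR)
for a,b in((FL,FR),(iL,iR),(oL,oR)):
    d=a-b; print("yaw",np.arctan2(-d[0],d[1]))
d=FL-FR; yw=np.arctan2(-d[0],d[1]); ux=np.array([np.cos(yw),np.sin(yw),0]);uy=np.array([-ux[1],ux[0],0])
m=(FL+FR)/2; O=m+136*uy; O[2]=0
print("O",O)
for nm,q in(("iL",iL),("iR",iR),("oL",oL),("oR",oR),("lighterLabelL",P(227,180,54)),("R",P(262,180,54)),("orL",P(233,222,54)),("orR",P(264,218,54)),("mug",P(535,265,95)),("tin",ray("top",(133,245),30)),("globe",P(442,75,175))):
    print(nm,(q-O)@ux,(q-O)@uy,q)
# handle in scene
```

```text
[637.279 187.357 170.   ] [ 704.825 -331.895  170.   ] 523.6265868898981
[595.373 180.672 150.   ] [626.414 -70.742 150.   ] 253.32229303108673 [578.13  178.867 150.   ] [608.989 -71.837 150.   ]
yaw 0.12935829867050838
yaw 0.12284487115863953
yaw 0.1224727541347429
O [653.508  62.594   0.   ]
iL -42.41791291504331 124.59003334129343 [595.373 180.672 150.   ]
iR -44.067897641089004 -128.72688614284127 [626.414 -70.742 150.   ]
oL -59.74963604158295 125.02482931053581 [578.13  178.867 150.   ]
oR -61.488882352869716 -127.56504442526078 [608.989 -71.837 150.   ]
lighterLabelL 14.304632500398561 7.089817323502104 [666.779  71.47   54.   ]
R 10.349766953105325 -20.76019876290971 [666.45   43.343  54.   ]
orL -20.47036365578344 6.768860923984162 [632.336  66.666  54.   ]
orR -20.72419969174397 -18.20371323504611 [635.306  41.869  54.   ]
mug -94.8860502404806 -220.39079140864936 [ 587.845 -168.195   95.   ]
tin -91.28211498448181 264.79257657820517 [528.831 313.399  30.   ]
globe 43.42465626691313 -164.04564924309827 [717.732 -94.479 175.   ]
```

```bash
cat >> h.py <<'E'
YAW=0.124; O=np.array([653.5,61.5,0.])
UX=np.array([np.cos(YAW),np.sin(YAW),0]);UY=np.array([-UX[1],UX[0],0])
def U(x,y,z): return O+x*UX+y*UY+np.array([0,0,z])
def toU(p): d=np.asarray(p)-O; return np.array([d@UX,d@UY,d[2]])
def quat(a,tilt=0): # a: world angle of tool x; tilt about unit y: + leans body away from robot
    return (R.from_rotvec(tilt*UY)*R.from_euler('z',a)*R.from_euler('x',np.pi)).as_quat()
QP=quat(YAW+np.pi/2)
def show():
    s=env.read_state(); print("t",s["time_s"],"U",toU(s["tool_pos"]),"F",s["force"],"w",s["width"],"g",s["grip_force"])
E
python3 - <<'E'
from h import *
set_gripper(50)
env.reach(U(-52,0,300),QP); show()
print(env.move_l(U(-52,0,205),rate=80,f_stop=6)); show()
set_gripper(0); show()
print(env.move_l(U(-52-140,0,205),rate=60,f_stop=15)); show()
print(env.move_l(U(-52-185,0,205),rate=15,f_stop=8)); show()
viewer.camera("top")
crop("top","pics/t1.png",155,140,230,130,3.4)
E
```

```text
t 3.1667 U [-51.966   0.872 300.017] F [ 0.206  1.021 -0.361] w 49.35204368527307 g 0.0
False
t 4.5 U [-51.632  -0.008 205.587] F [0.32  0.098 0.5  ] w 50.02748921009623 g 0.0
t 5.1 U [-51.89    0.001 205.128] F [ 0.279 -0.033  1.471] w 17.331286358196078 g 29.998450577259064
False
t 7.5833 U [-192.774   -0.491  205.101] F [ 1.191 -6.837  2.186] w 18.09270791048653 g 29.99910682439804
True
t 8.9 U [-207.034   -0.609  205.078] F [ 0.1   -0.205  3.109] w 17.735717145703045 g 29.999307096004486
```

View pics/t1.png

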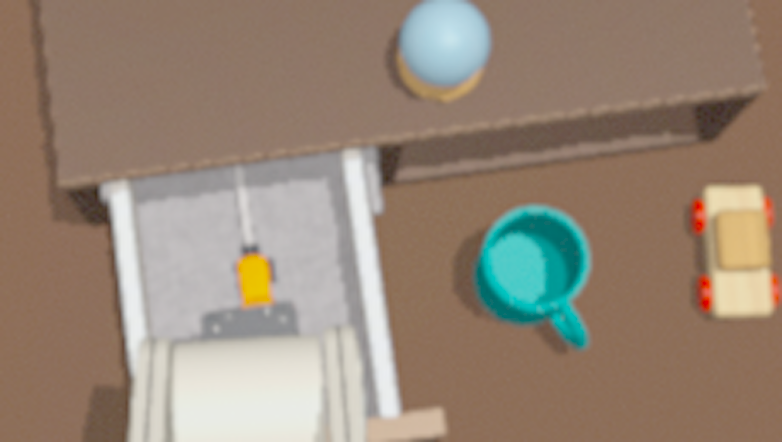

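The drawer is out about 198 mm, which is close to the stop. The orange handle is visible at zoom (255,275) with the nozzle going back. I'll pull again to confirm the stop.

Run:
```python
from h import *
p=toU(env.read_state()["tool_pos"])
print(env.move_l(U(p[0]-20,p[1],205),rate=12,f_stop=9)); show()
env.hold(0.2); show()
set_gripper(50); show()
q=toU(env.read_state()["tool_pos"])
env.move_l(U(q[0],q[1],300),rate=150)
env.reach(U(-150,0,450),quat(YAW+np.pi)); 
env.reach(U(60,60,450),quat(YAW+np.pi)); show()
crop("top","pics/t2.png",155,140,150,130,4.5)
cv2.imwrite("pics/s2.png",viewer.camera("scene"))
```

```text
True
t 9.5083 U [-207.174   -0.61   205.069] F [ 1.66  -0.492  2.808] w 17.7324475982473 g 30.014803111553192
t 9.7083 U [-207.188   -0.587  205.07 ] F [ 2.02  -2.097  3.542] w 17.86819874080412 g 30.01273512840271
t 10.3917 U [-207.531   -0.31   204.964] F [-0.473 -0.097  0.076] w 50.102103496587645 g 0.0
t 13.4417 U [ 59.251  59.722 449.616] F [-0.245 -0.702  0.215] w 49.95782381596318 g 0.0
```

View pics/t2.png

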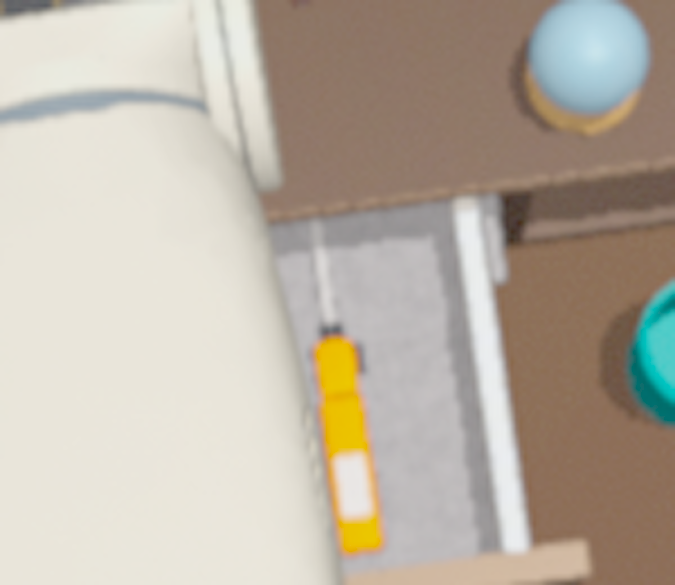

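View pics/s2.png

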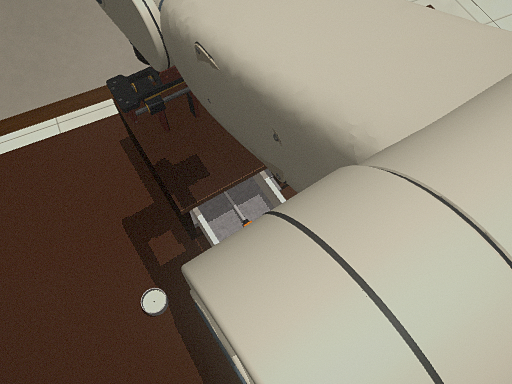

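The top view shows the whole handle: butt edge around (362,550), front end around (330,338), and the nozzle running to (318,222). The drawer met the stop (second pull moved 0.1 mm).

Run:
```python
from h import *
P=lambda u,v,h:ray("top",(155+(u+.5)/4.5-.5,140+(v+.5)/4.5-.5),h)
b=toU(P(362,550,52));f=toU(P(332,336,52));nz=toU(P(317,222,45)); lm=toU(P(352,485,54)); pi=toU(P(480,560,150))
print(b,f,nz,lm,pi,"len",np.linalg.norm(b-f))
im=cv2.imread("pics/t2.png"); hsv=cv2.cvtColor(im,cv2.COLOR_BGR2HSV)
m=cv2.inRange(hsv,(8,150,150),(25,255,255)); m=cv2.morphologyEx(m,cv2.MORPH_CLOSE,np.ones((75,75)))
c=max(cv2.findContours(m,0,1)[0],key=cv2.contourArea)
bx=cv2.boxPoints(cv2.minAreaRect(c)); q=np.array([toU(P(u,v,50)) for u,v in bx]); print(q, np.linalg.norm(np.diff(q,axis=0),axis=1))
ang=np.arctan2(nz[1]-b[1],nz[0]-b[0]);ang2=np.arctan2(f[1]-b[1],f[0]-b[0]);print("ang",ang,ang2)
g=b+90*np.array([np.cos(ang),np.sin(ang),0]);print("grip",g)
# feasibility
Y=g[1]
for (x,z,t) in [(g[0],114,-.17),(-100,200,.35),(-190,250,.35),(-150,300,-.17),(60,330,-.17),(60,330,0)]:
    for k in (0,np.pi):
        print(x,z,t,k,env.ik(U(x,Y,z),quat(YAW+ang+k,t)))
```

```text
[-177.108   -4.354   52.   ] [-47.465  -3.001  52.   ] [25.294 -2.709 45.   ] [-138.425   -3.465   54.   ] [-199.321  -69.443  150.   ] len 129.65031740646705
[[ -47.216    9.6     50.   ]
 [ -47.467  -17.172   50.   ]
 [-198.061  -16.208   50.   ]
 [-197.742    9.952   50.   ]] [ 26.774 150.597  26.163]
ang 0.00812705698431298 0.010436749258858418
grip [-87.111  -3.623  52.   ]
-87.11120457660682 114 -0.17 0 [0.057 0.589 1.935 0.026 0.448 1.474]
-87.11120457660682 114 -0.17 3.141592653589793 [ 0.057  0.589  1.935  0.026  0.448 -1.668]
-100 200 0.35 0 [ 0.068  0.581  1.676 -0.02   1.234  1.517]
-100 200 0.35 3.141592653589793 [ 0.068  0.581  1.676 -0.02   1.234 -1.624]
-190 250 0.35 0 [ 0.059  0.397  1.856 -0.023  1.238  1.509]
-190 250 0.35 3.141592653589793 [ 0.059  0.397  1.856 -0.023  1.238 -1.632]
-150 300 -0.17 0 [0.048 0.199 1.972 0.018 0.801 1.476]
-150 300 -0.17 3.141592653589793 [ 0.048  0.199  1.972  0.018  0.801 -1.666]
60 330 -0.17 0 [0.072 0.477 1.484 0.01  1.011 1.506]
60 330 -0.17 3.141592653589793 [ 0.072  0.477  1.484  0.01   1.011 -1.636]
60 330 0 0 [ 0.075  0.534  1.383 -0.     1.224  1.513]
60 330 0 3.141592653589793 [ 0.075  0.534  1.383  0.     1.224 -1.628]
```

```bash
cat >> h.py <<'E'
GX,GY,ANG,PT,S=-87.,-3.6,0.009,-0.17,73.
def lp(x,z,th,y=GY): # tcp pose for lighter grip point (x,z) unit, pitch th
    t=th+PT; return U(x+S*np.sin(t),y,z+S*np.cos(t)), quat(YAW+ANG+np.pi,t)
def np_(nx,nz,th): return lp(nx-195*np.cos(th),nz+195*np.sin(th),th)
E
python3 - <<'E'
from h import *
p,q=lp(GX,43,0); up=p+[0,0,170]
env.reach(up,q); show()
print(env.move_l(p,rate=90,f_stop=6)); show()
set_gripper(0); show()
f0=env.read_state()["force"]
env.move_l(*lp(GX,51,0),rate=30); env.hold(.3); show()
crop("top","pics/t3.png",155,140,150,130,4.5)
crop("scene","pics/s3.png",150,130,200,150,4)
E
```

```text
t 14.4583 U [-97.916  -3.746 286.676] F [ 0.462 -0.301  0.777] w 49.86361465625827 g 0.0
False
t 16.5 U [-99.082  -3.62  115.393] F [ 0.672 -0.143 -0.151] w 50.009750932623916 g 0.0
t 16.975 U [-99.292  -3.59  115.078] F [-1.198 -0.36   2.363] w 27.486073838212096 g 29.997311532497406
t 17.6917 U [-99.422  -3.581 122.83 ] F [-0.112 -0.145 -0.825] w 27.73819977576447 g 29.99562531709671
```

View pics/s3.png

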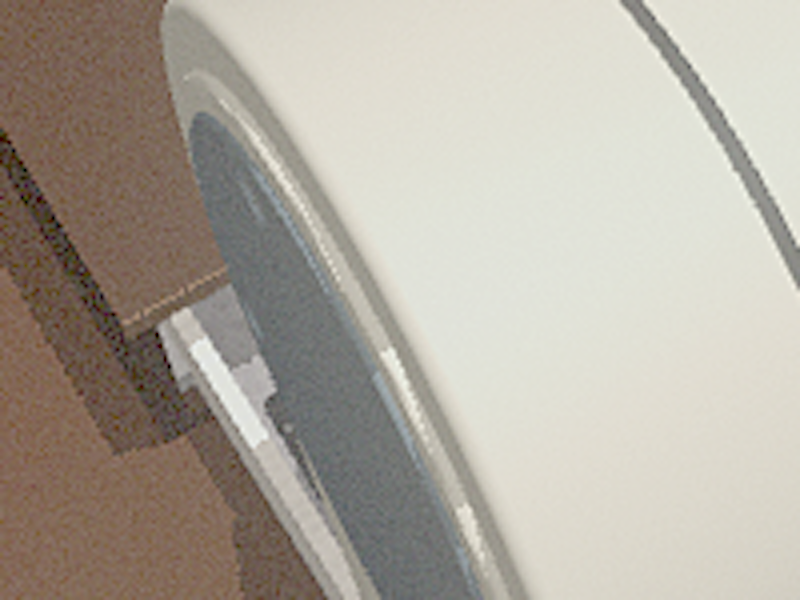

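The arm hides the lighter here, but the 27.7 mm width matches the 28 mm handle and the tool now carries about 0.8 N. I'll tip and draw it with force guards.

Run:
```python
from h import *
N=[(108-33*k/5,51-3*k/5,np.radians(6*k)) for k in range(1,6)]+[(30,48+45*np.tan(np.pi/6),np.pi/6),(-40,48+115*np.tan(np.pi/6),np.pi/6)]
for n in N:
    hit=env.move_l(*np_(*n),rate=50 if n[0]>74 else 80,f_stop=8); show()
    if hit: print("HIT at",n); break
else:
    g=(-40-195*np.cos(np.pi/6))
    print(env.move_l(*lp(g,310,np.pi/6),rate=120,f_stop=10)); show()
    env.hold(.3)
crop("top","pics/t4.png",130,100,200,150,4)
```

```text
t 18.3583 U [-97.485  -3.562 143.411] F [ 0.838  0.433 -1.053] w 27.502927579887746 g 29.995721876621246
t 18.9083 U [-93.562  -3.549 162.77 ] F [-0.621  0.648 -0.693] w 27.893872357792763 g 29.995687901973724
t 19.45 U [-87.307  -3.573 181.157] F [-0.046 -0.45  -0.715] w 27.736308321388794 g 29.99592125415802
t 19.975 U [-79.133  -3.579 198.087] F [ 0.165  0.232 -0.902] w 27.93507127824861 g 29.995984733104706
t 20.4917 U [-69.162  -3.567 213.442] F [-0.503  0.737 -0.88 ] w 27.257189904339093 g 29.995853304862976
t 21.2917 U [-113.358   -3.616  240.143] F [ 0.466 -0.226 -0.814] w 28.026788104735306 g 29.996007084846497
t 22.45 U [-183.321   -3.619  280.23 ] F [ 0.634  0.364 -0.4  ] w 27.68841937607844 g 29.99617964029312
False
t 23.4167 U [-183.929   -3.594  377.772] F [ 0.932 -0.248 -1.716] w 28.097383882327698 g 29.99604821205139
```

View pics/t4.png

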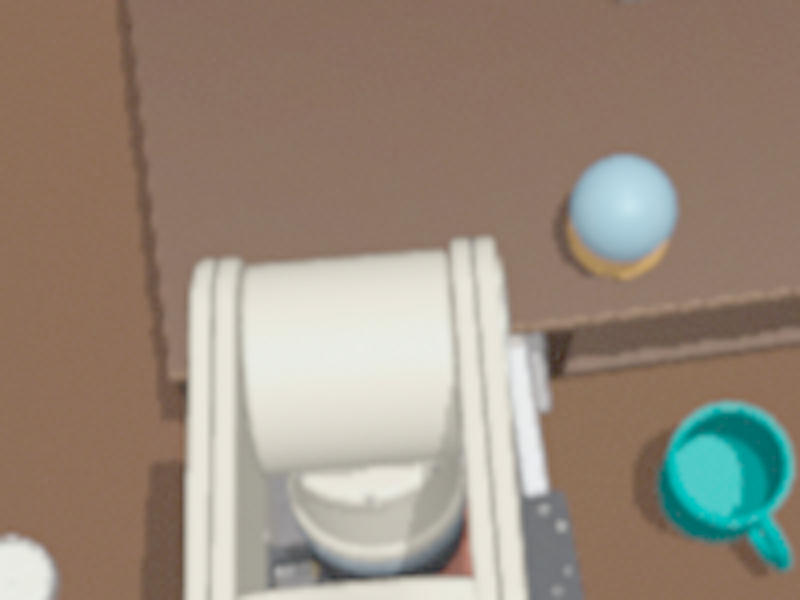

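The draw met no contact, and the globe and mug are undisturbed. Next I'll level the lighter over the unit's top.

Run:
```python
from h import *
print(env.move_l(*lp(-150,310,0),rate=80,f_stop=10)); show()
print(env.move_l(*lp(20,300,0),rate=120,f_stop=10))
print(env.move_l(*lp(20,272,0),rate=50,f_stop=10)); env.hold(.7); show()
crop("scene","pics/s5.png",80,10,330,245,2.4)
crop("top","pics/t5.png",130,60,200,200,3)
print(proj("scene",U(215,GY,272)),proj("top",U(215,GY,272)))
```

```text
False
t 24.4417 U [-162.485   -3.607  382.152] F [ 0.13   0.455 -1.781] w 27.54034795156795 g 29.99558597803116
False
False
t 27.4167 U [  7.644  -3.58  343.941] F [ 0.368  0.272 -0.561] w 27.97937120849896 g 29.995562732219696
[180.822  86.481] [210.83   90.994]
```

View pics/s5.png

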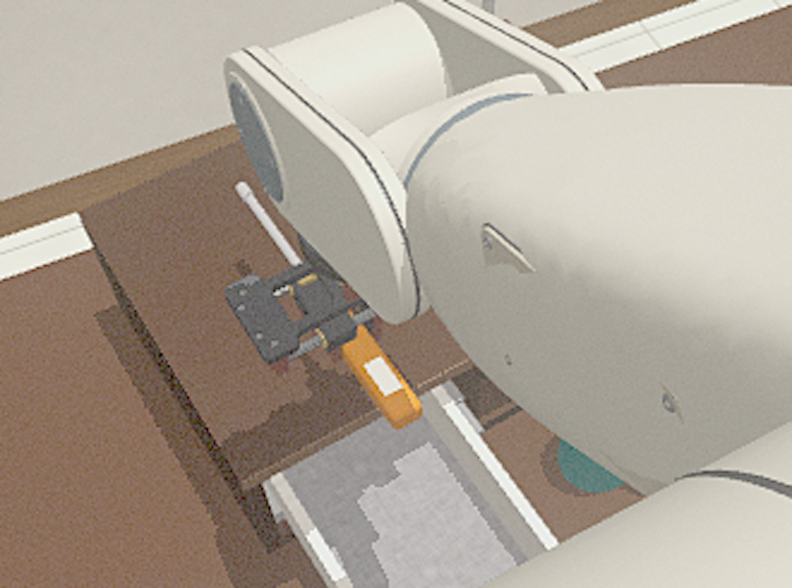

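View pics/t5.png

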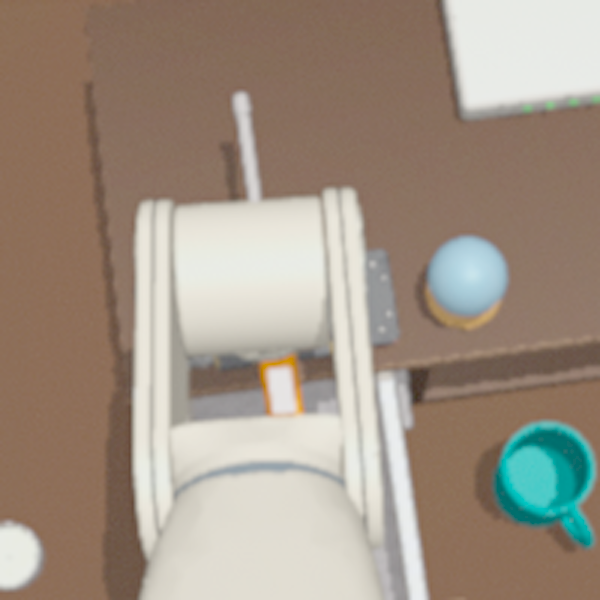

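The nozzle tip sits at (242,187) in the scene crop, against (242,184) predicted for a level lighter. So it is level and about 90 mm above the top. The drawer is still open and the globe and mug haven't moved.

```bash
python3 -c "
from h import *
print(workorder.sign_off()); show()"
```

```text
the job is handed in; nothing more can be done
None
the job is handed in; nothing more can be done
```

The job is handed in: the drawer is open against its stop, and the lighter came out slantwise without the force guard tripping and is held level about 90 mm above the unit's top; the globe, mug and tin looked unmoved in the last top pictures, but I didn't re-check the car at the end.

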